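Lock the sliding caul behind the spring catch

TASK

On the glue-up jig, press the steel catch plate down with a fingertip and keep it held down while you push the wooden caul along its track, past the two spring pins and up to the end stop. Then let go so that the pins pop fully up behind the caul and lock it in. Only touch and push: do not lift the caul, and leave the other things on the board where they are.

Things in the scene. Friction and masses are not known exactly. Their poses are not given: they have to be found in the camera images.
- jig: Fixed jig 230 x 174 mm on a white board (top 15 mm above the bench). Origin: on its underside, midway between the pins. x: level, the way the caul must be pushed; z up. Heights below are above it. Ledges (top 32 mm) carry the caul from x = -165 to 65 mm; keeper strips over them (top 53 mm) hold it down. Between them an open trench, 118 mm wide (y = +-59), floor at 6 mm, holds the catch plate.
- stop (a point): Middle of the end stop's face that the caul is pushed to, at x = 51 mm in the jig's frame, 53 mm high; the aluminium stop crosses the track and its top is at 70 mm.
- caul: Wooden caul, loose in the track, about 0.2 kg: 40 mm along the push direction, 34 mm high; lower 14 mm is 150 mm wide (under the keepers), upper part 110 mm wide; front and back are flat upright faces. Origin: centre of its underside, 32 mm high; x axis along the jig's. Starts before the pins, at jig x = -60 to -32 mm; locked, it sits at x = 25 to 31 mm, between pins and stop.
- catch (a joint): How far the steel catch plate is pressed down, m: 0 = up, 0.016 = bottom. At more than 0.010 its pins clear the caul's underside (0.012 to 0.015 is good). It takes about 4 N at first, 10 N at the bottom, and springs up when let go.
- tread (a point): Point on the top of the catch plate, on its middle line, 120 mm before the pins. The plate is 48 mm wide, runs along the middle of the trench from jig x = -150 to 15 mm, under the caul, its top 30 mm high when up, and moves down level. A fingertip standing on it behind the caul can slide along it, between the pins, while the finger's side pushes the caul.
- pins (a point): Midway between the tops of the two catch pins: 10 mm thick, at jig x = 0, y = +-46 mm, tops 42 mm high when up, so that they block the caul. They move down with the plate.
- clamp: Red plastic spring clamp lying flat, 140 x 45 x 20 mm, bystander. Origin: centre of its underside.
- bowl: Stainless steel bowl, 120 mm across, 45 mm high, bystander. Origin: centre of its underside.
- straightedge: Aluminium straightedge, 250 x 32 x 5 mm, lying beside the jig, bystander. Origin: centre of its underside.
- spare_caul: Plain spare wooden batten, 130 x 30 x 22 mm, lying beyond the end stop, bystander. Origin: centre of its underside.
- jar: Closed jar, 58 mm across, 85 mm high, bystander. Origin: centre of its underside.
- screwdriver: Screwdriver 180 mm long, lying behind the open end of the track, bystander. Origin: on its underside, about mid-length.
Mind the look-alikes: they are no part of the job. Of the things shaped like the caul, the wooden one is meant.

How it is judged (in metres and radians):
On the way, in this order (a step that is already met when the one before it is completed fails the run):
1. the fingers hold the catch plate down far enough to clear the pins, the caul still before them (value of joint catch above 0.0105 m and contact force between the fingers and catch above 1 N and x of caul in the frame of jig below -0.018 m), for 0.1 s.
2. the caul goes over the pins while the fingers still hold the plate down (value of joint catch above 0.008 m and contact force between the fingers and catch above 0.5 N and x of caul in the frame of jig above -0.012 m), for 0.05 s.
At the end, for the whole second after the job is handed in: The caul rests in its track between the pins and the end stop (its centre 23.5 to 34 mm past the pins), the pins are fully up behind it (catch within 2 mm of its rest), and the caul is at rest (x of caul in the frame of jig between 0.0235 and 0.034 m and z of caul in the frame of jig between 0.029 and 0.036 m and value of joint catch below 0.002 m and linear speed of caul below 0.02 m/s); the robot touches nothing.
It fails at once if the caul is lifted or tipped (z of caul in the frame of jig above 0.04 m or angle between caul's own z axis and vertical above 0.2 rad).
It fails at once if a bystander is moved more than 25 mm (distance of any of clamp, bowl, straightedge, spare_caul, jar, screwdriver from where it was at the start of the episode above 0.025 m).
It also fails if it takes over 38 s, if anything falls off the work surface, if the arm or the gripper's body presses on something with over 40 N, if the wrist force passes 120 N, or if a joint passes its speed limit or range.

ROBOT

A 6-joint arm with a two-finger parallel gripper is mounted at the origin on the work surface. World frame = base frame: x ahead of the robot, y to its left, z up, the work surface at z = 0. Lengths are in m, angles in degrees, forces in N, time in s.
With the tool pointing down it reaches from about 0.3 to 0.75 m from the base axis. Payload 8.5 kg.
Tool frame: the origin (TCP) lies at the very end of the fingers, on their centre line; the grasp point (between the pads) lies env.pinch_z behind it (env.pinch_z is the distance from the TCP to the grasp point, in m); z points along the fingers, y is the line along which they close (so a half turn about z gives the same grasp; the last joint's range is limited). The gripper opens to 85 mm and grips with 20 to 120 N. Pads are 22 mm wide; open, the fingers measure 114 mm over their backs; the gripper's body (76 mm by 85 mm) begins 54 mm behind the grasp point. The pads swing forward as they close: fully open they stand 13 mm farther back than shut.
Start: joints at [-88.539, 21.807, 74.336, -0, 83.858, -12.336], TCP at [0.131, -0.534, 0.231] pointing down, gripper open.
Joint ranges: [-178.18, 178.18], [-50.72, 133.34], [12.68, 142.11], [-81.47, 261.47], [9.98, 163.14], [-165.26, 165.26]. Speed limits (degrees/s): [136.94, 136.94, 180, 180, 180, 180].

INTERFACE

Orientations are given as a 3x3 rotation matrix whose columns are the frame's x, y, z axes.
In Python, from rig import telemetry, get_image, env gives the robot as it stands. The module is installed in compiled form; this text tells all that it offers.
- The arm moves only by the tool apply_moves, never from a script. Its argument "series" is a list of rows, each a list of 7 numbers: the shift along the tool's x, y, z in mm, then the turn, a rotation vector about the tool's x, y, z in degrees, then the opening, from 0 (shut) to 1 (fully open). A call has 1 to 12 rows; each row shifts and turns the commanded pose from where the row before left it, along the tool's axes as they then stand; what a row does not reach is not made up. A row lasts 1/8 s, in which the tool goes at most 62.5 mm and 10.7 degrees, less where a joint would pass 70% of its speed; a pose out of reach is approached as far as the arm can. A call with a gripper value outside its range is refused whole. The fingers move at their own pace and stop on an object; "grip_force" is the grip in N (left out, the last holds). Time passes only in rows, so rows that do not move let the fingers close. It gives the time, the measured TCP pose, the force, the opening and the grip force at its end, in the units of the state.
- telemetry.observe(): the state, without advancing time (a new reading comes with each control period).
- get_image(name): name is "scene" or "side" or "wrist"; returns a dict with "frame" (400x640x3 uint8, red, green, blue), "z_map" (400x640 float32, m along the optical axis (not along the pixel's ray), 0 where there is no reading), "vertical_fov" (degrees; the focal length in pixels is half the picture's height over the tangent of half this angle, whatever the lens; pixels are square), "cx", "cy" (the principal point, pixels), "dist" ([k1, k2, p1, p2, k3] as OpenCV has them; the pictures are not rectified), "eye" and "attitude" of the camera in the world; the wrist camera has in their place "mount" (4x4, takes a point from camera to tool coordinates, whose origin is the TCP and whose axes are the flange's). Camera axes: x right, y up, looking along -z (the intrinsics and any distortion apply to the point x, -y, -z); pixel columns grow to the right and rows downward; lengths in m; the calibration is good to about 2 mm. A picture is of the moment at which its call begins: read the wrist's pose just before it.
- env.close_job(): hands the job in; it is judged then, once.
The state is a dict: "time_s": time; "q": joint angles; "qvel": joint speeds; "joint_efforts": joint torques, N m; "position": TCP position; "tool_rot": TCP orientation; "ft_force": force on the tool from outside, world axes, zero at the start; "wrist_torque": the same for the moment, N m; "grip_width": finger opening in m; "gripper_force": force on a finger pad.
Only numpy, scipy, OpenCV 4.12 (cv2) and the standard library are available. Lean on these libraries where they do the work, as an engineer would, in place of code of your own. Each camera call takes 0.05 s, during which the arm holds its last target. There are 200 camera calls.

## Working session

There is one attempt and no reset: what is moved stays moved. The work goes in short steps, Python scripts to look and compute and a tool call to move; the robot and the scene stay as the last step left them, time stands still between calls to the robot, and variables do not carry over. Pictures are saved under pics/ and viewed, at most 10 in all, crops included, and the job is handed in when it is done.

Besides the shell and the picture viewer there is one more tool, called after ">>>" by a JSON object that holds its "op" and its "data", one argument or row to a line. apply_moves: Moves the arm, as the interface text tells. Its arguments: {"type":"object","properties":{"series":{"type":"array"},"grip_force":{"type":"number"}},"required":["series"]}

```bash
mkdir -p pics; cat > h.py <<'E'
import numpy as np, cv2
from rig import telemetry, get_image, env
def K(im):
    h=im["frame"].shape[0]; f=h/2/np.tan(np.radians(im["vertical_fov"])/2)
    return np.array([[f,0,im["cx"]],[0,f,im["cy"]],[0,0,1.]])
def pose(im,st=None):
    if "eye" in im: return np.array(im["attitude"]).reshape(3,3),np.array(im["eye"])
    M=np.array(im["mount"]); R=np.array(st["tool_rot"]).reshape(3,3)
    return R@M[:3,:3], R@M[:3,3]+np.array(st["position"])
def rays(im,px,st=None):
    u=cv2.undistortPoints(np.array(px,float).reshape(-1,1,2),K(im),np.array(im["dist"],float)).reshape(-1,2)
    R,e=pose(im,st)
    d=np.c_[u[:,0],-u[:,1],-np.ones(len(u))]
    return e,d@R.T
def onplane(im,px,z,st=None):
    e,d=rays(im,px,st); return e+d*((z-e[2])/d[:,2])[:,None]
def bydepth(im,px,st=None):
    e,d=rays(im,px,st); p=np.array(px,int).reshape(-1,2)
    return e+d*im["z_map"][p[:,1],p[:,0]][:,None]
def save(im,n): cv2.imwrite("pics/"+n,im["frame"][:,:,::-1])
E
python3 - <<'E'
from h import *
import pickle
st=telemetry.observe(); print(st["position"],st["tool_rot"],env.pinch_z,st["time_s"],st["ft_force"])
d={"st":st}
for n in("scene","side","wrist"):
    im=get_image(n); d[n]=im; save(im,n+"0.png"); print(n,im["vertical_fov"],im["dist"],im.get("eye"),(im["z_map"]>0).mean())
pickle.dump(d,open("d0.pkl","wb"))
E
```

```text
[ 0.13116309 -0.53382522  0.23071996] [[ 9.71145755e-01  2.38486734e-01 -3.37184373e-05]
 [ 2.38486527e-01 -9.71144705e-01  1.46250595e-03]
 [ 3.16042785e-04 -1.42834783e-03 -9.99998930e-01]] 0.0187 0.0 [-0.41202386  0.04522348  0.71411299]
scene 49.38300177218282 [-0.10168658  0.          0.          0.          0.        ] [1.22676517 0.36870652 0.68782443] 0.99594921875
side 52.24896129397591 [-0.07420336  0.          0.          0.          0.        ] [0.25787356 0.74742256 0.58984407] 0.99598828125
wrist 59.36492217702742 [-0.02646514  0.          0.          0.          0.        ] None 0.9958515625
```

View pics/scene0.png

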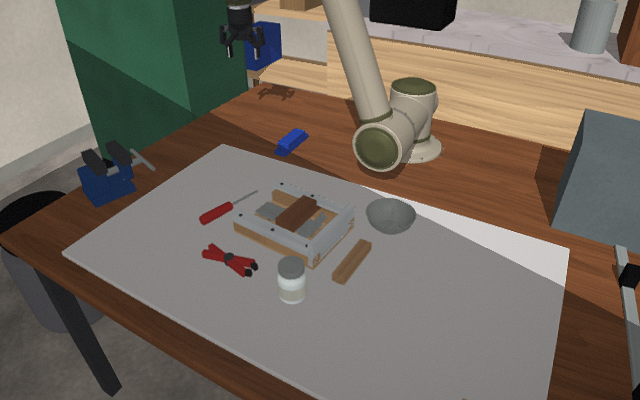

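View pics/side0.png

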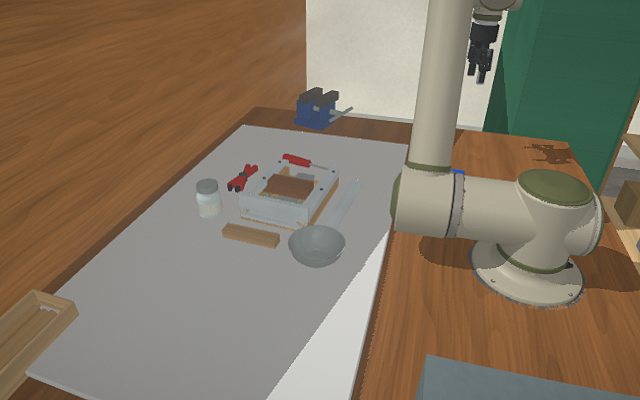

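The scene view shows the jig at about (295,225). Three things could be taken for the caul:
- the brown wooden block in the track at (297,212)
- the spare batten beyond the stop at (352,261)
- the blue block on the bench at (292,141)

I choose the brown block in the track. I'll check it in a crop and measure it.

```bash
cat > m.py <<'E'
from h import *
import pickle
d=pickle.load(open("d0.pkl","rb"))
def cloud(im,box):
    x0,y0,x1,y1=box; g=np.stack(np.meshgrid(np.arange(x0,x1),np.arange(y0,y1)),-1).reshape(-1,2)
    return g,bydepth(im,g),im["frame"][g[:,1],g[:,0]].astype(int)
for n,box in(("scene",(225,170,370,275)),("side",(230,160,350,235))):
    g,P,c=cloud(d[n],box)
    br=(c[:,0]-c[:,2]>35)
    for nm,m in(("caul",br&(abs(P[:,2]-.081)<.005)),("stop",~br&(abs(P[:,2]-.085)<.006)),("keep",~br&(abs(P[:,2]-.068)<.004))):
        Q=P[m]; 
        if len(Q)<5: print(n,nm,len(Q)); continue
        r=cv2.minAreaRect((Q[:,:2]*1000).astype(np.float32))
        print(n,nm,len(Q),np.round(Q.mean(0),4),np.round(r[0],1),np.round(r[1],1),round(r[2],1))
im=d["scene"]; cv2.imwrite("pics/crop0.png",cv2.resize(im["frame"][165:280,215:375,::-1],None,fx=5,fy=5,interpolation=cv2.INTER_CUBIC))
E
python3 m.py
```

```text
scene caul 529 [ 0.5626 -0.0714  0.0814] [558.8 -72.7] [ 41.1 110.2] 86.6
scene stop 419 [0.5782 0.0231 0.0842] [620.2 -23.7] [273.3 138.5] 2.9
scene keep 1511 [ 0.5724 -0.0802  0.0676] [602.8 -72.2] [256.5 269.3] 86.0
side caul 439 [ 0.5547 -0.0656  0.0827] [555.1 -70.8] [ 43.  107.5] 85.4
side stop 475 [0.5603 0.0222 0.0849] [560.5 -27.6] [128.1 174.8] 86.1
side keep 1097 [ 0.5479 -0.0661  0.0693] [558.3 -59.8] [275.1 175.7] 85.8
```

View pics/crop0.png

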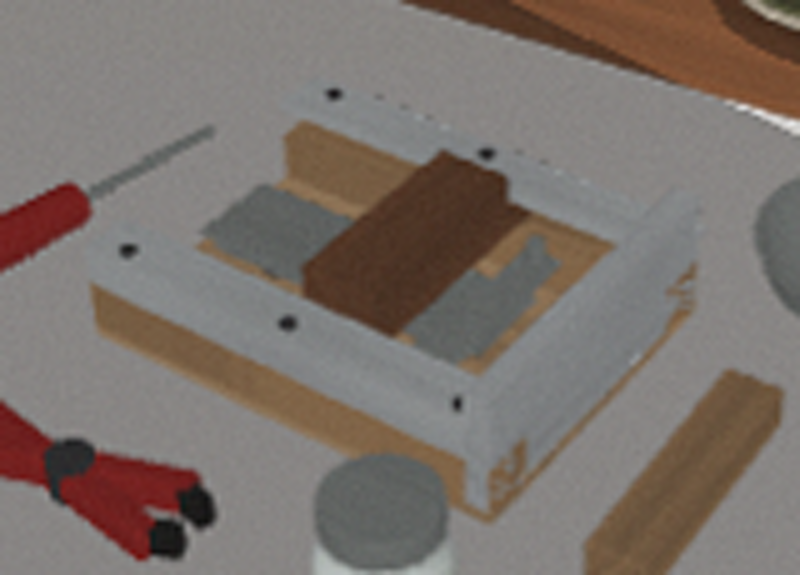

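The crop confirms it: a dark wooden block sits in the track, the plate is visible behind and ahead of it, and the stop is at the near right. The push direction is about 86° in the world, nearly +y. I'll work out the approach to a hover above the tread.

```bash
cat > go.py <<'E'
from h import *
from scipy.spatial.transform import Rotation as Ro
def rows(target,yaw,n):
    st=telemetry.observe(); R=np.array(st["tool_rot"]).reshape(3,3); p=np.array(st["position"])
    a=np.radians(yaw); x=np.array([np.cos(a),np.sin(a),0]); z=np.array([0,0,-1.]); T=np.c_[x,np.cross(z,x),z]
    rv=Ro.from_matrix(R.T@T).as_rotvec()/n
    for i in range(n):
        s=R.T@((np.array(target)-p)/n); print(np.round(s*1000,1).tolist(),np.round(np.degrees(rv),2).tolist())
        R=R@Ro.from_rotvec(rv).as_matrix()
E
python3 -c "
from go import *
rows([.552,-.15,.20],86.0,11)"
```

```text
[45.5, -24.8, 2.8] [-0.0, -0.0, -6.56]
[48.0, -19.4, 2.8] [-0.0, -0.0, -6.56]
[49.9, -13.8, 2.8] [-0.0, -0.0, -6.56]
[51.2, -8.0, 2.8] [-0.0, -0.0, -6.56]
[51.7, -2.1, 2.8] [-0.0, -0.0, -6.56]
[51.6, 3.8, 2.8] [-0.0, -0.0, -6.56]
[50.9, 9.7, 2.8] [-0.0, -0.0, -6.56]
[49.4, 15.5, 2.8] [-0.0, -0.0, -6.56]
[47.3, 21.0, 2.8] [-0.0, -0.0, -6.56]
[44.6, 26.3, 2.8] [-0.0, -0.0, -6.56]
[41.3, 31.2, 2.8] [-0.0, -0.0, -6.56]
```

>>> {"op": "apply_moves", "data": {
  "series": [
    [45.5,-25,2.8,0,0,-6.56,0],
    [48,-19.5,2.8,0,0,-6.56,0],
    [50,-14,2.8,0,0,-6.56,0],
    [51,-8,2.8,0,0,-6.56,0],
    [51.5,-2,2.8,0,0,-6.56,0],
    [51.5,4,2.8,0,0,-6.56,0],
    [51,9.5,2.8,0,0,-6.56,0],
    [49.5,15.5,2.8,0,0,-6.56,0],
    [47,21,2.8,0,0,-6.56,0],
    [44.5,26.5,2.8,0,0,-6.56,0],
    [41,31,2.8,0,0,-6.56,0],
    [0,0,0,0,0,0,0]
  ]
}}

```text
time_s: 1.65
position: [0.553, -0.1484, 0.1996]
tool_rot: [[0.066, 0.998, -0.001], [0.998, -0.066, 0.001], [0.001, -0.001, -1.0]]
ft_force: [0.7, -1.2, -0.1]
grip_width: 0.0003
gripper_force: 0.0
```

```bash
python3 - <<'E'
from h import *
import pickle
st=telemetry.observe(); print(st["position"],np.round(st["tool_rot"],4),st["time_s"],st["ft_force"],st["grip_width"])
im=get_image("wrist"); save(im,"wrist1.png"); pickle.dump((st,im),open("w1.pkl","wb"))
E
```

```text
[ 0.55300427 -0.14839059  0.19963767] [[ 6.550e-02  9.979e-01 -8.000e-04]
 [ 9.979e-01 -6.550e-02  9.000e-04]
 [ 8.000e-04 -8.000e-04 -1.000e+00]] 1.65 [ 0.69437819 -1.20536159 -0.09502817] 0.00029218823112890684
```

View pics/wrist1.png

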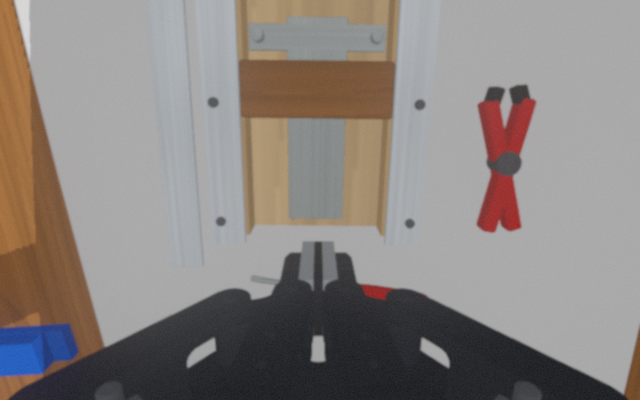

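The wrist view shows the caul centred at (316,88), its rear edge at row 118, the pins at (259,37) and (376,37), and the plate from column 290 to 343 with its rear end at row 219.

```bash
python3 - <<'E'
from h import *
import pickle
st,im=pickle.load(open("w1.pkl","rb"))
pins=onplane(im,[[259,37],[376.5,37]],.057,st); pl=onplane(im,[[290,219],[343,219],[290,130],[344,130]],.045,st)
c=onplane(im,[[240,118],[392,118],[240,60],[394,61]],.081,st); k=onplane(im,[[213,102],[221,221],[420,104],[410,223]],.068,st)
for n,v in(("pins",pins),("plate",pl),("caul",c),("screws",k)): print(n,np.round(v*1000,1).tolist())
print("depth",bydepth(im,[[316,88],[316,170],[259,37],[213,110]],st).round(4).tolist())
y=pins[0]-pins[1]; a=np.degrees(np.arctan2(y[1],y[0]))-90; print("x yaw pins",a, "screws",[np.degrees(np.arctan2(*(k[i]-k[i+1])[1::-1])) for i in(0,2)])
yaw=np.radians(86.2); X=np.array([np.cos(yaw),np.sin(yaw),0]);Y=np.array([-X[1],X[0],0]); o=pins.mean(0); print("o",o)
f=lambda p:np.round([(p-o)@X*1000,(p-o)@Y*1000],1)
for p in [*pins,*pl,*c,*k,np.array(st["position"])]: print(f(p))
E
```

```text
pins [[516.4, -31.6, 57.0], [604.5, -37.4, 57.0]]
plate [[525.9, -180.9, 45.0], [573.2, -184.0, 45.0], [532.7, -102.8, 45.0], [577.7, -105.7, 45.0]]
caul [[500.1, -89.1, 81.0], [610.5, -96.4, 81.0], [505.0, -49.6, 81.0], [612.4, -57.4, 81.0]]
screws [[478.3, -76.4, 68.0], [471.2, -171.2, 68.0], [634.4, -88.1, 68.0], [627.2, -183.1, 68.0]]
depth [[0.5567, -0.072, 0.0816], [0.5521, -0.1383, 0.0438], [0.5162, -0.0314, 0.0562], [0.4773, -0.0822, 0.0675]]
x yaw pins 86.23474006317099 screws [np.float64(85.72611252016925), np.float64(85.65975616509473)]
o [ 0.5604126 -0.0344573  0.057    ]
[-0.  44.1]
[  0.  -44.1]
[-148.4   24.7]
[-148.3  -22.7]
[-70.   23.1]
[-70.  -21.9]
[-58.5  56.5]
[-58.5 -54.1]
[-18.8  54.3]
[-19.4 -53.4]
[-47.2  79.2]
[-142.3   79.9]
[-48.6 -77.4]
[-143.9  -76.5]
[-114.2   -0.2]
```

The measurements agree: jig origin is about (0.560, -0.034), yaw about 86°, the caul at jig x ≈ -39 mm, and the tool at jig (-114, 0). Next I descend and press.

>>> {"op": "apply_moves", "data": {
  "series": [
    [0,0,45,0,0,0,0],
    [0,0,45,0,0,0,0],
    [0,0,40,0,0,0,0],
    [0,0,18,0,0,0,0],
    [0,0,0,0,0,0,0]
  ]
}}

```text
time_s: 2.33
position: [0.5504, -0.1515, 0.0516]
tool_rot: [[0.072, 0.997, -0.003], [0.997, -0.072, 0.001], [0.001, -0.003, -1.0]]
ft_force: [-0.4, 0.3, 0.4]
grip_width: 0.0002
gripper_force: 0.0
```

>>> {"op": "apply_moves", "data": {
  "series": [
    [0,0,4,0,0,0,0],
    [0,0,3,0,0,0,0],
    [0,0,3,0,0,0,0],
    [0,0,0,0,0,0,0]
  ]
}}

```text
time_s: 2.82
position: [0.5518, -0.1511, 0.0431]
tool_rot: [[0.07, 0.998, 0.001], [0.998, -0.07, -0.001], [-0.001, 0.001, -1.0]]
ft_force: [-1.1, -1.7, 4.6]
grip_width: -0.0002
gripper_force: 2.5
```

>>> {"op": "apply_moves", "data": {
  "series": [
    [0,0,3,0,0,0,0],
    [0,0,3,0,0,0,0],
    [0,0,3,0,0,0,0],
    [0,0,0,0,0,0,0],
    [0,0,0,0,0,0,0]
  ]
}}

```text
time_s: 3.45
position: [0.5518, -0.1511, 0.0344]
tool_rot: [[0.07, 0.998, 0.001], [0.998, -0.07, -0.001], [-0.001, 0.001, -1.0]]
ft_force: [-2.7, -0.8, 9.4]
grip_width: 0.0
gripper_force: 4.2
```

```bash
python3 - <<'E'
from h import *
for i in range(3):
    st=telemetry.observe(); im=get_image("wrist"); print(np.round(st["position"],4),np.round(st["ft_force"],1))
st=telemetry.observe()
print(bydepth(im,[[316,88],[316,150],[259,37]],st).round(4).tolist())
cv2.imwrite("pics/w2.png",im["frame"][:,:,::-1])
E
```

```text
[ 0.5518 -0.1511  0.0344] [-2.7 -0.8  9.4]
[ 0.5518 -0.1511  0.0345] [-1.5 -1.   8.8]
[ 0.5518 -0.1511  0.0344] [-2.3 -0.5  7.9]
[[0.5563, -0.0803, 0.0823], [0.5545, -0.1029, 0.0336], [0.543, -0.0671, 0.0818]]
```

View pics/w2.png

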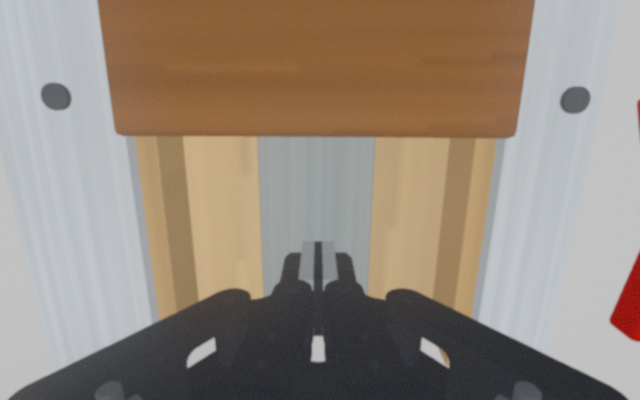

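The finger stands on the plate's middle line at (318,250), and the caul's rear edge is at row 135. The plate is down about 11 mm. I'll press 2.5 mm more, then slide forward.

>>> {"op": "apply_moves", "data": {
  "series": [
    [0,0,2.5,0,0,0,0],
    [0,0,0,0,0,0,0],
    [0,0,0,0,0,0,0],
    [8,0,0,0,0,0,0],
    [8,0,0,0,0,0,0],
    [8,0,0,0,0,0,0],
    [6,0,0,0,0,0,0],
    [5,0,0,0,0,0,0],
    [5,0,0,0,0,0,0],
    [0,0,0,0,0,0,0]
  ]
}}

```text
time_s: 4.85
position: [0.5557, -0.112, 0.0325]
tool_rot: [[0.07, 0.998, 0.004], [0.998, -0.07, -0.003], [-0.003, 0.004, -1.0]]
ft_force: [0.3, -4.6, 9.8]
grip_width: 0.0003
gripper_force: 4.6
```

>>> {"op": "apply_moves", "data": {
  "series": [
    [5,0,0,0,0,0,0],
    [5,0,0,0,0,0,0],
    [5,0,0,0,0,0,0],
    [5,0,0,0,0,0,0],
    [0,0,0,0,0,0,0]
  ]
}}

```text
time_s: 5.48
position: [0.5572, -0.0921, 0.0325]
tool_rot: [[0.07, 0.998, 0.004], [0.998, -0.07, -0.003], [-0.003, 0.004, -1.0]]
ft_force: [0.7, -4.3, 9.9]
grip_width: -0.0002
gripper_force: 4.6
```

```bash
cat > look.py <<'E'
from h import *
import pickle,sys
o=np.array([.5604,-.0345]);X=np.array([np.cos(np.radians(86)),np.sin(np.radians(86))])
st=telemetry.observe(); print("tool jig x",(np.array(st["position"])[:2]-o)@X*1000,np.round(st["position"],4),np.round(st["ft_force"],1))
for n,box in(("scene",(225,170,370,275)),("side",(230,160,350,235))):
    im=get_image(n); save(im,n+sys.argv[1]+".png")
    x0,y0,x1,y1=box; g=np.stack(np.meshgrid(np.arange(x0,x1),np.arange(y0,y1)),-1).reshape(-1,2)
    P=bydepth(im,g); c=im["frame"][g[:,1],g[:,0]].astype(int)
    m=(c[:,0]-c[:,2]>25)&(abs(P[:,2]-.081)<.005); s=(P[m][:,:2]-o)@X*1000
    print(n,m.sum(),"caul x pct",np.percentile(s,[2,50,98]).round(1))
    m=(c[:,0]-c[:,2]<20)&(abs(P[:,2]-.085)<.004)&(P[:,1]>0); s=(P[m][:,:2]-o)@X*1000
    print("  stop",m.sum(),np.percentile(s,[3,50,97]).round(1))
E
python3 look.py 2
```

```text
tool jig x -57.71660583786609 [ 0.5572 -0.0921  0.0325] [ 0.7 -4.3  9.9]
scene 564 caul x pct [-43.  -22.1  -4.8]
  stop 365 [52.8 60.8 67. ]
side 457 caul x pct [-40.2 -16.2  -2.5]
  stop 385 [54.7 65.1 69.8]
```

Caul now at about -23 mm and moving with the finger, the plate held down. Continue pushing.

>>> {"op": "apply_moves", "data": {
  "series": [
    [5,0,0,0,0,0,0],
    [5,0,0,0,0,0,0],
    [5,0,0,0,0,0,0],
    [5,0,0,0,0,0,0],
    [5,0,0,0,0,0,0],
    [5,0,0,0,0,0,0],
    [5,0,0,0,0,0,0],
    [5,0,0,0,0,0,0],
    [3,0,0,0,0,0,0],
    [0,0,0,0,0,0,0]
  ]
}}

```text
time_s: 6.82
position: [0.5602, -0.0493, 0.0325]
tool_rot: [[0.07, 0.998, 0.004], [0.998, -0.07, -0.003], [-0.002, 0.004, -1.0]]
ft_force: [0.2, -4.9, 9.5]
grip_width: -0.0002
gripper_force: 4.6
```

```bash
python3 look.py 3
```

```text
tool jig x -14.761177496902908 [ 0.5602 -0.0493  0.0325] [ 0.2 -4.9  9.5]
scene 591 caul x pct [ 0.  19.8 37.6]
  stop 371 [53.3 60.8 67.1]
side 498 caul x pct [ 2.3 26.2 40.4]
  stop 375 [55.5 65.  69.3]
```

>>> {"op": "apply_moves", "data": {
  "series": [
    [2,0,0,0,0,0,0],
    [2,0,0,0,0,0,0],
    [2,0,0,0,0,0,0],
    [2,0,0,0,0,0,0],
    [0,0,0,0,0,0,0]
  ]
}}

```text
time_s: 7.55
position: [0.5607, -0.0415, 0.0325]
tool_rot: [[0.07, 0.998, 0.004], [0.998, -0.07, -0.003], [-0.003, 0.004, -1.0]]
ft_force: [-0.4, -6.6, 9.3]
grip_width: 0.0001
gripper_force: 4.6
```

>>> {"op": "apply_moves", "data": {
  "series": [
    [1,0,0,0,0,0,0],
    [0,0,0,0,0,0,0]
  ]
}}

```text
time_s: 7.8
position: [0.5608, -0.0406, 0.0325]
tool_rot: [[0.07, 0.998, 0.004], [0.998, -0.07, -0.003], [-0.003, 0.004, -1.0]]
ft_force: [-0.1, -7.6, 9.0]
grip_width: 0.0
gripper_force: 4.6
```

```bash
python3 look.py 4
```

```text
tool jig x -6.102337432079256 [ 0.5608 -0.0406  0.0325] [-0.1 -7.6  9. ]
scene 594 caul x pct [ 8.6 29.1 46.4]
  stop 368 [53.2 60.8 67.3]
side 417 caul x pct [11.3 30.7 47.8]
  stop 371 [54.9 64.8 69.6]
```

>>> {"op": "apply_moves", "data": {
  "series": [
    [1,0,0,0,0,0,0],
    [0,0,0,0,0,0,0]
  ]
}}

```text
time_s: 8.15
position: [0.5609, -0.0397, 0.0325]
tool_rot: [[0.07, 0.998, 0.004], [0.998, -0.07, -0.003], [-0.003, 0.004, -1.0]]
ft_force: [-0.2, -8.3, 8.5]
grip_width: 0.0002
gripper_force: 4.6
```

>>> {"op": "apply_moves", "data": {
  "series": [
    [-3,0,0,0,0,0,0],
    [-5,0,0,0,0,0,0],
    [0,0,0,0,0,0,0],
    [0,0,-4,0,0,0,0],
    [0,0,-6,0,0,0,0],
    [0,0,-8,0,0,0,0],
    [0,0,-20,0,0,0,0],
    [0,0,-40,0,0,0,0],
    [-30,0,-50,0,0,0,0],
    [-50,0,-10,0,0,0,0],
    [0,0,0,0,0,0,0],
    [0,0,0,0,0,0,0]
  ]
}}

```text
time_s: 9.65
position: [0.5528, -0.1255, 0.1684]
tool_rot: [[0.071, 0.997, -0.001], [0.997, -0.071, 0.001], [0.001, -0.002, -1.0]]
ft_force: [-0.3, -0.3, 1.0]
grip_width: 0.0001
gripper_force: 0.0
```

```bash
python3 look.py 5; python3 - <<'E'
from h import *
st=telemetry.observe(); im=get_image("wrist"); save(im,"w5.png")
E
```

```text
tool jig x -91.28178035602917 [ 0.5528 -0.1255  0.1684] [-0.3 -0.3  1. ]
scene 586 caul x pct [ 9.1 29.5 47.3]
  stop 368 [53.4 61.  67. ]
side 414 caul x pct [12.3 30.7 47.9]
  stop 382 [54.4 65.  69.2]
```

View pics/w5.png

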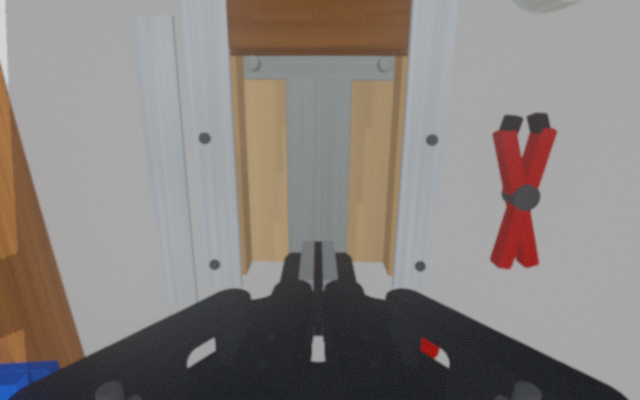

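The pins at (252,65) and (385,65) stand behind the caul, whose rear edge is at row 53. One depth check on the pins and plate, and I hand in if they are up.

```bash
python3 - <<'E'
from h import *
st=telemetry.observe(); im=get_image("wrist")
P=bydepth(im,[[253,65],[385,65],[316,130],[316,200],[316,30]],st); print(P.round(4).tolist())
if P[:2,2].min()>.0545 and P[2:4,2].min()>.0425: print("closing",env.close_job())
E
```

```text
[[0.5153, -0.0307, 0.0571], [0.605, -0.0369, 0.0572], [0.5549, -0.0783, 0.0442], [0.558, -0.0573, 0.3109], [0.5596, -0.016, 0.0811]]
the job is handed in; nothing more can be done
closing None
```

The caul is locked in: it sits about 29 mm past the pins, the pins are fully up behind it, the arm is clear, and the job was handed in at about 10 s of the 38 s allowed; the judge's verdict was not shown.

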